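# Clear the fallen cracked foot cast off the banding wheel and book it

### The arm

A 6-joint arm with a two-finger parallel gripper is mounted at the origin on the work surface. World frame = base frame: x ahead of the robot, y to its left, z up, the work surface at z = 0. Lengths are in m, angles in rad, forces in N, time in s.
With the tool pointing down it reaches from about 0.4 to 0.925 m from the base axis. Payload 3.4 kg.
Tool frame: the origin (TCP) lies at the very end of the fingers, on their centre line; the grasp point (between the pads) lies 19 mm behind it; z points along the fingers, y is the line along which they close (so a half turn about z gives the same grasp; the last joint's range is limited). The gripper opens to 85 mm and grips with 20 to 120 N. Pads are 22 mm wide; open, the fingers measure 114 mm over their backs; the gripper's body (76 mm by 85 mm) begins 54 mm behind the grasp point. The pads swing forward as they close: fully open they stand 13 mm farther back than shut.
Start: joints at [1.256, 0.307, 1.506, -0, 1.328, -0.073], TCP at [0.137, 0.558, 0.231] pointing down, gripper open.
Joint ranges: [-3.12, 3.12], [-1.05, 2.28], [0.14, 2.33], [-1.42, 4.57], [0.1, 2.73], [-2.68, 2.68]. Speed limits (rad/s): [2.57, 2.57, 3.14, 3.14, 3.14, 3.14].

### API

Orientations are given as a unit quaternion [x, y, z, w].
In Python, from rig import monitor, capture, camera_params, job gives the robot as it stands. The module is installed in compiled form; this text tells all that it offers.
- The arm moves only by the tool send_rows, never from a script. Its argument "plan" is a list of rows, each a list of 3 entries, a list of its own where there are three numbers: the shift along the tool's x, y, z in units of 0.6 m (1.0 is 0.6 m), then the turn, a rotation vector about the tool's x, y, z in units of pi rad (1.0 is pi rad), then the opening, from -1 (shut) to 1 (fully open). A call has exactly 5 rows; each row is the pose to reach, as a shift and turn from the pose commanded when the call began, along the tool's axes at that moment, turning the shorter way round; what a row does not reach only later rows make up. A row lasts 1/8 s, in which the tool goes at most 62.5 mm and 10.7 degrees, less where a joint would pass 70% of its speed; a pose out of reach is approached as far as the arm can. A call with a number of a shift or a turn outside -1 to 1 is refused whole. A call with a gripper value outside its range is refused whole. The fingers move at their own pace and stop on an object; "squeeze" is the grip in N (left out, the last holds). Time passes only in rows, so rows that repeat a pose let the fingers close, or fill a call up. It gives the time, the measured TCP pose, the force, the opening and the grip force at its end, in the units of the state.
- monitor.get_state(): the state, without advancing time (a new reading comes with each control period).
- capture(name): name is "scene" or "side" or "wrist"; returns the picture (400x640x3 uint8, red, green, blue); there is no depth.
- camera_params(name): a dict with "camera_matrix" (3x3 intrinsics, pixels), "position" and "rotation" of the camera in the world. Camera axes: x right, y up, looking along -z (the intrinsics and any distortion apply to the point x, -y, -z); pixel columns grow to the right and rows downward; lengths in m; the calibration is good to about 2 mm. A picture is of the moment at which its call begins: read the wrist's pose just before it. camera_params takes no time and is no camera call; for the wrist camera it gives the pose at the moment of the call.
- job.close_job(): hands the job in; it is judged then, once.
The state is a dict: "time_s": time; "joints": joint angles; "qvel": joint speeds; "tau": joint torques, N m; "eef_pos": TCP position; "tool_rot": TCP orientation; "ft_force": force on the tool from outside, world axes, zero at the start; "ft_torque": the same for the moment, N m; "grip_width": finger opening in m; "gripper_force": force on a finger pad.
Only numpy, scipy, OpenCV 4.12 (cv2) and the standard library are available. Lean on these libraries where they do the work, as an engineer would, in place of code of your own. Each camera call takes 0.05 s, during which the arm holds its last target. There are 200 camera calls.

### The job

One of the three plaster foot casts on the green turntable is cracked and has fallen on its side: lift it clear of the turntable (do not drag it off), set it down gently inside the blue crate and let go, leaving the other two casts standing on the turntable, which spins freely. Then book the reject: push the red plunger on the grey tally box all the way down and let it spring back up.

Things in the scene. Friction and masses are not known exactly. Their poses are not given: they have to be found in the camera images.
- fallen: Cracked foot cast, white plaster, red band on its ankle end, lying on its side: L shape 130 mm (x, toe at +x) x 92 mm (y, ankle end at +y) x 50 mm thick (z up), 0.3 to 0.6 kg. Origin: centre of its underside as it lies. The foot fills y -46 to -4 mm; the ankle, a round stub 50 mm in diameter along y at x = -37 mm, runs on to y = 46 mm
- fallen_mid (a point): Middle of the cracked cast's bounding box, 25 mm above its origin
- fallen_ankle (a point): On the axis of the cracked cast's ankle stub (50 mm diameter, along the cast's y), 24 mm from the stub's end; a good place to grip across the stub
- standing_a: A sound foot cast, standing upright on the turntable: 130 mm long (x, toe at +x), 50 mm wide, 92 mm high, 0.42 kg. Origin: centre of the sole; z up
- standing_b: The other sound foot cast, standing upright, same size, shape and frame
- turntable: Foot of the banding wheel, fixed. It carries a green disc 340 mm in diameter that turns freely about the vertical through this origin. Origin: centre of the foot on the bench; the disc's upper face is 60 mm above it
- crate: Blue open crate, fixed, outside 260 mm (x) x 200 mm (y) x 70 mm high, walls and floor 5 mm thick. Origin: centre of its underside
- crate_in (a point): Centre of the crate's inner floor, 5 mm above the bench; inside it measures 250 mm (x) x 190 mm (y); axes as the crate
- plunger (a joint): How far the red plunger is pushed down: 0 up at rest, 0.025 m fully down; a spring pushes back with 3 to 9.5 N
- plunger_top (a point): Centre of the top of the plunger's red mushroom head (56 mm in diameter), 112 mm above the bench when up, moving down with it; the grey tally box below is 90 x 90 x 65 mm, fixed
Mind the look-alikes: they are no part of the job. Of the things that look like the part that bears plunger, the smaller one is meant. What is shaped like the standing_b but brown is not meant.

How it is judged:
By the outcome, as a careful person would: the job done as asked, in the order asked, and still so for the second after the job is handed in, with the robot touching nothing.
It also fails if it takes over 51 s, if anything falls off the work surface, if the arm or the gripper's body presses on something with over 40 N, if the wrist force passes 120 N, or if a joint passes its speed limit or range.

## Working session

There is one attempt and no reset: what is moved stays moved. The work goes in short steps, Python scripts to look and compute and a tool call to move; the robot and the scene stay as the last step left them, time stands still between calls to the robot, and variables do not carry over. Pictures are saved under pics/ and viewed, at most 10 in all, crops included, and the job is handed in when it is done.

Besides the shell and the picture viewer there is one more tool, called after "Request:" as name(argument=value, ...) on one line, values as JSON. send_rows: Moves the arm, as the interface text tells. Shifts and turns lie within -1 to 1; 1 stands for 0.6 m of shift or pi rad of turn. Its arguments: {"type":"object","properties":{"plan":{"type":"array","items":{"type":"array"}},"squeeze":{"type":"number"}},"required":["plan"]}

```bash
mkdir -p pics; cat > h.py <<'E'
import numpy as np,cv2
from rig import monitor,capture,camera_params,job
from scipy.spatial.transform import Rotation as R
def snap(n,f):
    p=camera_params(n); im=capture(n); cv2.imwrite('pics/'+f+'.png',im[:,:,::-1]); np.save('pics/'+f+'.npy',im); return im,p
def ray(p,uv):
    K=np.array(p['camera_matrix']); d=np.linalg.inv(K)@[uv[0],uv[1],1]; d=d*[1,-1,-1]
    r=np.array(p['rotation']); r=r if r.shape==(3,3) else R.from_quat(r).as_matrix()
    return np.array(p['position']),r@d
def onz(p,uv,z):
    o,d=ray(p,uv); return o+d*(z-o[2])/d[2]
E
python3 - <<'E'
from h import *
for n in('scene','side'):
    im,p=snap(n,n+'0'); print(n,p)
print(monitor.get_state())
E
```

```text
scene {'camera_matrix': array([[401.70634956,   0.        , 318.85137066],
       [  0.        , 401.70634956, 203.17648607],
       [  0.        ,   0.        ,   1.        ]]), 'position': array([ 1.10351616, -0.62346484,  0.79551129]), 'rotation': array([0.40891578, 0.16540243, 0.32690058, 0.83580257])}
side {'camera_matrix': array([[487.30988787,   0.        , 319.57154018],
       [  0.        , 487.30988787, 203.39325532],
       [  0.        ,   0.        ,   1.        ]]), 'position': array([ 0.09779183, -1.17069875,  1.00341435]), 'rotation': array([ 0.45409466, -0.06037407, -0.13770649,  0.8781742 ])}
{'time_s': 0.1, 'joints': array([ 1.25652011e+00,  3.07487821e-01,  1.50753488e+00,  1.50788766e-05,
        1.32842246e+00, -7.34961247e-02]), 'qvel': array([-0.00260988, -0.00121728, -0.00368701,  0.00018232, -0.00127681,
        0.0027482 ]), 'tau': array([-9.03396067e-04, -4.58529139e+01, -2.52607548e+01, -2.91294655e-04,
        5.62247282e-03,  6.48910131e-06]), 'eef_pos': array([0.13693583, 0.55780801, 0.23048208]), 'tool_rot': array([ 1.20101190e-01,  9.92761223e-01, -9.07490646e-04, -1.85645423e-04]), 'ft_force': array([-0.36357454,  0.23517082, -0.53415679]), 'ft_torque': array([-0.02710025,  0.01045352, -0.03101355]), 'gripper_force': 0.0, 'grip_width': 0.08539390004783073}
```

View pics/scene0.png

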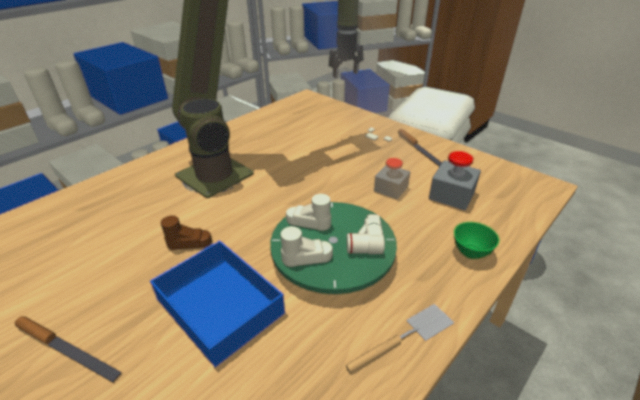

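View pics/side0.png

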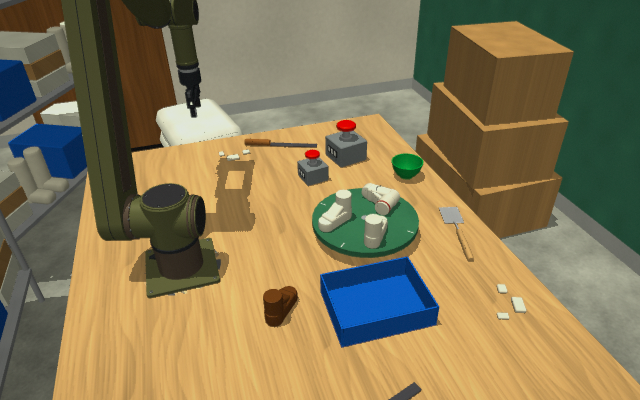

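The scene shows the green disc at about (333,245), with standing casts at (308,215) and (303,247) and the fallen cast at (368,238), its red band at (350,243). The crate is at (218,298). There are two tally boxes: a small one at (393,178) and a large one at (456,180). The brown boot at (185,233) is a decoy. The smaller box fits the description, so I'll enlarge the view to confirm it.

```bash
python3 - <<'E'
from h import *
a=np.load('pics/scene0.npy');b=np.load('pics/side0.npy')
c=cv2.resize(a[145:295,260:490],(800,522),interpolation=3)
cv2.imwrite('pics/c1.png',c[:,:,::-1])
c=cv2.resize(b[110:260,290:440],(600,600),interpolation=3)
cv2.imwrite('pics/c2.png',c[:,:,::-1])
P={'scene':(a,camera_params('scene')),'side':(b,camera_params('side'))}
def cc(m):
    n,l,s,c=cv2.connectedComponentsWithStats(m.astype('uint8')); return [(s[i].tolist(),c[i].round(1)) for i in range(1,n) if s[i,4]>12]
for n,(im,p) in P.items():
    h=cv2.cvtColor(im,cv2.COLOR_RGB2HSV); H,S,V=[h[...,i].astype(int) for i in range(3)]
    red=((H<6)|(H>174))&(S>110)&(V>110)
    print(n,'red',[(s,c,onz(p,c,.112).round(3)) for s,c in cc(red)])
    g=((H>60)&(H<90)&(S>100)&(V>40)).astype('uint8')
    cs,_=cv2.findContours(g,0,2); w=[k for k in cs if 3000<cv2.contourArea(k)<20000]
    for k in w:
        hull=cv2.convexHull(k)[:,0]
        print('green',cv2.boundingRect(k),np.array(cv2.minEnclosingCircle(np.array([onz(p,q,.06)[:2] for q in hull],np.float32))[0]).round(3),cv2.fitEllipse(k)[0])
    bl=((H>100)&(H<125)&(S>150)&(V>60)).astype('uint8')
    cs,_=cv2.findContours(bl,0,2)
    for k in cs:
        if 3000<cv2.contourArea(k):
            pts=np.array([onz(p,q,.07)[:2] for q in cv2.convexHull(k)[:,0]]) 
            ap=cv2.approxPolyDP(cv2.convexHull(k),5,True)[:,0]
            print('blue',cv2.boundingRect(k),[(q.tolist(),onz(p,q,.07)[:2].round(3),onz(p,q,0)[:2].round(3)) for q in ap])
E
```

```text
scene red [([449, 152, 24, 15, 281], array([460.3, 158.6]), array([0.672, 0.501, 0.112])), ([387, 159, 14, 8, 79], array([393.9, 162.3]), array([0.527, 0.339, 0.112]))]
green (272, 204, 122, 89) [ 0.593 -0.029] (336.8615417480469, 253.6419219970703)
blue (152, 242, 131, 123) [([219, 242], array([ 0.377, -0.24 ]), array([ 0.307, -0.203])), ([281, 294], array([ 0.626, -0.247]), array([ 0.579, -0.211])), ([282, 313], array([ 0.666, -0.282]), array([ 0.624, -0.249])), ([215, 364], array([ 0.658, -0.452]), array([ 0.615, -0.436])), ([159, 299], array([ 0.432, -0.445]), array([ 0.367, -0.427])), ([152, 281], array([ 0.371, -0.428]), array([ 0.3  , -0.409]))]
blue (75, 43, 92, 71) [([75, 54], array([-1.555,  0.144]), array([-1.811,  0.218])), ([123, 43], array([-1.553,  0.433]), array([-1.809,  0.535])), ([153, 55], array([-1.194,  0.437]), array([-1.415,  0.54 ])), ([166, 97], array([-0.593,  0.17 ]), array([-0.756,  0.247])), ([120, 113], array([-0.586, -0.049]), array([-0.749,  0.006])), ([91, 94], array([-0.885, -0.045]), array([-1.077,  0.011]))]
side red [([337, 120, 19, 12, 181], array([345.9, 125.4]), array([0.716, 0.515, 0.112])), ([305, 150, 15, 9, 108], array([312., 154.]), array([0.519, 0.337, 0.112]))]
green (313, 189, 106, 68) [ 0.583 -0.03 ] (364.5046081542969, 224.13851928710938)
blue (321, 257, 118, 90) [([407, 257], array([ 0.627, -0.246]), array([ 0.667, -0.176])), ([438, 306], array([ 0.621, -0.439]), array([ 0.66 , -0.384])), ([435, 324], array([ 0.586, -0.489]), array([ 0.622, -0.437])), ([342, 346], array([ 0.349, -0.48 ]), array([ 0.368, -0.428])), ([321, 292], array([ 0.354, -0.299]), array([ 0.373, -0.234])), ([321, 274], array([ 0.374, -0.235]), array([ 0.395, -0.164]))]
```

View pics/c1.png

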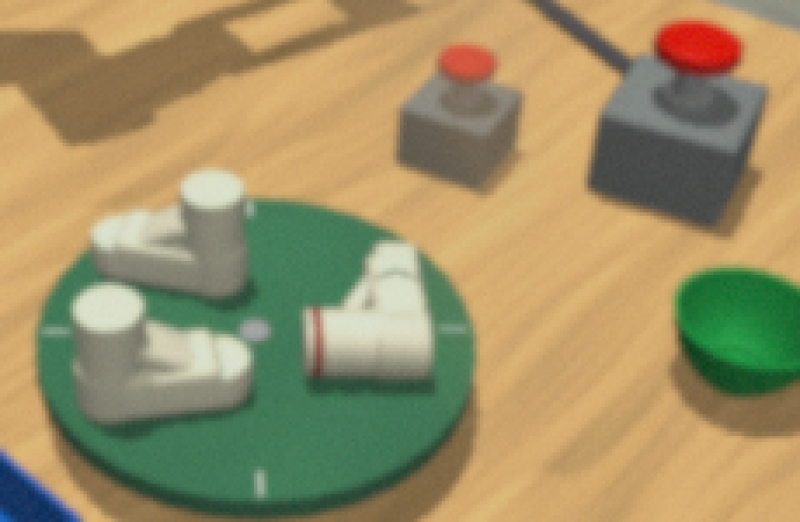

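View pics/c2.png

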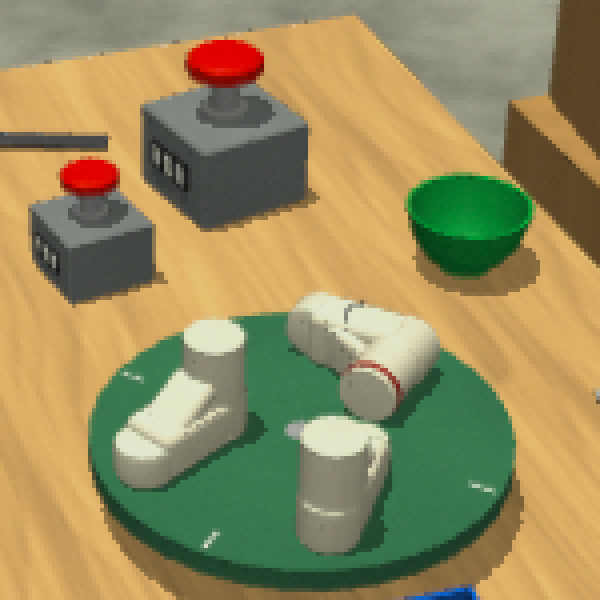

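The enlarged crops confirm it. The small box, scene (393,162) and side (312,154), agrees in both views at a height of 112 mm. The large box is inconsistent at that height, so it is taller and not the one meant. The fallen cast lies with its stub end and red band at c1 (310,342), sole at c1 (430,350) and toe pointing away at c1 (395,250).

```bash
cat >> h.py <<'E'
def tri(r1,r2):
    (o1,d1),(o2,d2)=r1,r2; A=np.stack([d1,-d2],1); t=np.linalg.lstsq(A,o2-o1,rcond=None)[0]
    a,b=o1+t[0]*d1,o2+t[1]*d2; return (a+b)/2,np.linalg.norm(a-b)
def rel(dst,yaw=None,s=None):
    """shift/turn row for tool-down target; yaw = direction of tool y in world"""
    s=s or monitor.get_state(); r=R.from_quat(s['tool_rot']); v=r.inv().apply(np.array(dst)-s['eef_pos'])/.6
    if yaw is None: return v.round(4),None
    best=None
    for k in(0,np.pi):
        y=np.array([np.cos(yaw+k),np.sin(yaw+k),0]); z=np.array([0,0,-1.]); t=R.from_matrix(np.stack([np.cross(y,z),y,z],1))
        q=(r.inv()*t).as_rotvec()/np.pi
        if best is None or np.linalg.norm(q)<np.linalg.norm(best): best=q
    return v.round(4),best.round(4)
E
python3 - <<'E'
from h import *
a=camera_params('scene');b=camera_params('side')
f=lambda q:(260+q[0]/3.478,145+q[1]/3.48)
g=lambda q:(290+q[0]/4,110+q[1]/4)
print('end',tri(ray(a,f((308,342))),ray(b,g((371,391)))),onz(a,f((308,342)),.085),onz(b,g((371,391)),.085))
for n,q in dict(heel=(430,345),toe=(417,262)).items(): print(n,onz(a,f(q),.085))
print('A top',tri(ray(a,f((212,190))),ray(b,g((214,338)))),'B top',tri(ray(a,f((108,308))),ray(b,g((335,437)))))
print('hub',onz(a,f((255,330)),.06),onz(b,g((297,430)),.06))
print('view',rel((.64,.0,.36),0.0),rel((.64,.0,.36),np.pi/2))
E
```

```text
end (array([ 0.64463012, -0.0293831 ,  0.08975188]), np.float64(0.0009330878437458947)) [ 0.64185973 -0.02597801  0.085     ] [ 0.64756966 -0.02271751  0.085     ]
heel [0.70991665 0.03190307 0.085     ]
toe [0.64688496 0.10220907 0.085     ]
A top (array([5.22051833e-01, 3.32515891e-06, 1.49543177e-01]), np.float64(0.00028155730136495484)) B top (array([ 0.56151787, -0.14822068,  0.15081402]), np.float64(0.0003495623967416685))
hub [ 0.58695609 -0.02214842  0.06      ] [ 0.58572461 -0.0213669   0.06      ]
view (array([-1.0359, -0.7033, -0.2147]), array([-5.000e-04,  4.000e-04,  4.234e-01])) (array([-1.0359, -0.7033, -0.2147]), array([-0.0006, -0.0001, -0.0766]))
```

Request:
send_rows(plan=[[[-0.1,-0.07,-0.06],[0,0,0.05],1],[[-0.2,-0.14,-0.12],[0,0,0.1],1],[[-0.29,-0.2,-0.18],[0,0,0.15],1],[[-0.38,-0.26,-0.21],[0,0,0.2],1],[[-0.46,-0.31,-0.21],[0,0,0.25],1]])

```text
time_s: 0.72
eef_pos: [0.3307, 0.344, 0.3504]
tool_rot: [0.493, 0.87, 0.001, 0.0]
ft_force: [0.8, 1.2, -0.8]
grip_width: 0.0857
gripper_force: 0.0
```

```bash
python3 - <<'E'
from h import *
s=monitor.get_state();print(s['eef_pos'],s['joints'],rel((.64,.0,.36),-.84))
E
```

```text
[0.3307148  0.34404495 0.35041941] [7.16569140e-01 9.18559113e-02 1.49133729e+00 4.79637199e-05
 1.55615390e+00 1.76395518e-01] (array([-0.7569,  0.1472, -0.016 ]), array([ 0.0005, -0.0006,  0.4393]))
```

Request:
send_rows(plan=[[[-0.1,0.02,0],[0,0,0.055],1],[[-0.2,0.04,0],[0,0,0.11],1],[[-0.3,0.06,0],[0,0,0.165],1],[[-0.4,0.08,0],[0,0,0.22],1],[[-0.5,0.1,0],[0,0,0.275],1]])

```text
time_s: 1.35
eef_pos: [0.5371, 0.1179, 0.3488]
tool_rot: [0.812, 0.583, -0.0, -0.0]
ft_force: [-0.0, 1.2, 0.2]
grip_width: 0.0848
gripper_force: 0.0
```

```bash
python3 - <<'E'
from h import *
s=monitor.get_state();print(s['eef_pos'],s['joints'],rel((.64,.0,.36),-.84))
E
```

```text
[0.53714691 0.11788923 0.34875227] [1.39004543e-01 2.03930305e-01 1.35763835e+00 3.40759385e-04
 1.58061315e+00 4.64284104e-01] (array([-0.1314,  0.2252, -0.0189]), array([-0.0002,  0.    ,  0.1638]))
```

Request:
send_rows(plan=[[[-0.04,0.07,0],[0,0,0.05],1],[[-0.08,0.14,0],[0,0,0.1],1],[[-0.12,0.21,0],[0,0,0.15],1],[[-0.13,0.225,0],[0,0,0.163],1],[[-0.13,0.225,0],[0,0,0.163],1]])

```text
time_s: 1.98
eef_pos: [0.6398, 0.0028, 0.3481]
tool_rot: [0.932, 0.361, -0.001, -0.001]
ft_force: [-0.3, -0.2, 0.2]
grip_width: 0.0856
gripper_force: 0.0
```

```bash
python3 - <<'E'
from h import *
im,p=snap('wrist','w1');print(p,monitor.get_state()['eef_pos'])
E
```

```text
{'camera_matrix': array([[325.62562127,   0.        , 323.7689031 ],
       [  0.        , 325.62562127, 199.63686098],
       [  0.        ,   0.        ,   1.        ]]), 'position': array([0.69731343, 0.05419825, 0.49080576]), 'rotation': array([-0.1372826 ,  0.06223506, -0.39900212,  0.90447642])} [0.63928684 0.00363237 0.34856927]
```

View pics/w1.png

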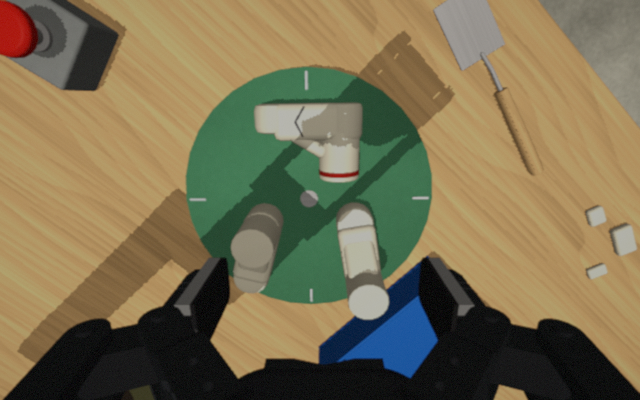

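The wrist view shows the fallen cast with its stub end and red band at (339,177), sole edge along v≈104, heel at (362,104) and toe at (255,118). The two standing casts are at (257,245) and (360,260), clear of the stub.

```bash
python3 - <<'E'
from h import *
p=camera_params('wrist'); s=monitor.get_state()
for n,q,z in [('endL',(319.5,180),.085),('endR',(358.5,180),.085),('midL',(324,150),.085),('midR',(360,150),.085),('toe',(255,118),.085),('heel',(362.5,118),.085),('soleR',(358,103.5),.1),('soleL',(262,103.5),.1),('hub',(309,199),.06)]:
    print(n,onz(p,q,z).round(4))
L,Rr=onz(p,(319.5,180),.085),onz(p,(358.5,180),.085)
end=(L+Rr)/2; print('end',end,np.linalg.norm(L-Rr))
y=onz(p,(339,180),.085)-(onz(p,(342.2,150),.085)); print('yaxis',np.degrees(np.arctan2(y[1],y[0])))
x=onz(p,(262,103.5),.1)-onz(p,(358,103.5),.1); print('xaxis',np.degrees(np.arctan2(x[1],x[0])))
im=np.load('pics/w1.npy'); h=cv2.cvtColor(im,cv2.COLOR_RGB2HSV)
m=(((h[...,0]<6)|(h[...,0]>174))&(h[...,1]>110)); m[:150]=0;m[200:]=0;m[:,:300]=0;m[:,380:]=0
v,u=np.nonzero(m);print('band',u.min(),u.max(),v.min(),v.max(),u.mean(),v.mean())
E
```

```text
endL [ 0.6182 -0.0076  0.085 ]
endR [ 0.652  -0.0445  0.085 ]
midL [0.6505 0.0141 0.085 ]
midR [ 0.6808 -0.019   0.085 ]
toe [0.6226 0.102  0.085 ]
heel [0.7106 0.0058 0.085 ]
soleR [0.7182 0.0229 0.1   ]
soleL [0.6435 0.1045 0.1   ]
hub [ 0.5835 -0.019   0.06  ]
end [ 0.63507244 -0.02608422  0.085     ] 0.05001354612327742
yaxis -142.69056970392108
xaxis 132.4438554665831
band 320 357 171 176 339.13709677419354 174.33064516129033
```

```bash
python3 - <<'E'
from h import *
s=monitor.get_state();print(rel((.6544,-.0088,.066),np.radians(-47.6)))
E
```

```text
(array([0.005 , 0.0331, 0.4709]), array([-0.0005,  0.0002,  0.0001]))
```

Request:
send_rows(plan=[[[0.003,0.02,0.07],[0,0,0],1],[[0.005,0.033,0.15],[0,0,0],1],[[0.005,0.033,0.22],[0,0,0],1],[[0.005,0.033,0.28],[0,0,0],1],[[0.005,0.033,0.3],[0,0,0],1]])

```text
time_s: 2.65
eef_pos: [0.6529, -0.0076, 0.167]
tool_rot: [0.932, 0.363, -0.002, -0.001]
ft_force: [0.1, -0.1, 0.1]
grip_width: 0.0856
gripper_force: 0.0
```

```bash
python3 - <<'E'
from h import *
s=monitor.get_state();print(s['eef_pos'],rel((.6544,-.0088,.066),np.radians(-47.6)))
im,p=snap('wrist','w2')
E
```

```text
[ 0.65286811 -0.00764739  0.16702276] (array([0.0011, 0.0038, 0.1684]), array([-0.0013,  0.001 ,  0.0006]))
```

View pics/w2.png

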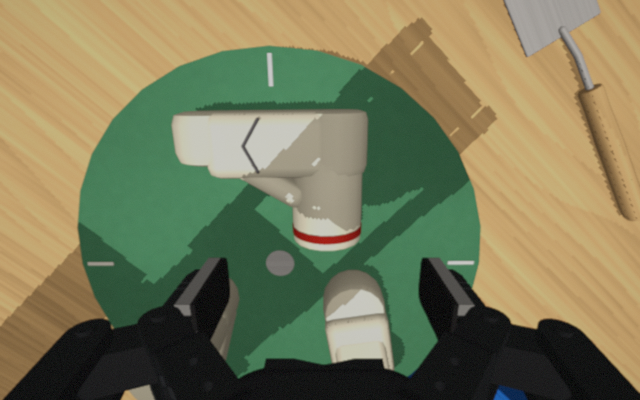

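```bash
python3 - <<'E'
from h import *
p=camera_params('wrist'); s=monitor.get_state(); r=R.from_quat(s['tool_rot'])
for n,q,z in [('Btip',(352,270),.085),('BtipR',(385,300),.085),('BtipL',(325,310),.085),('A',(238,290),.1),('end',(327,248),.085),('stubL',(293,230),.085),('stubR',(361,230),.085)]:
    w=onz(p,q,z); print(n,w.round(3),(r.inv().apply(w-s['eef_pos'])*1e3).round(1))
E
```

```text
Btip [ 0.631 -0.058  0.085] [-49.9  22.1  81.8]
BtipR [ 0.629 -0.096  0.085] [-76.7  49.2  81.8]
BtipL [ 0.59  -0.067  0.085] [-86.3   1.3  82. ]
A [ 0.567 -0.001  0.1  ] [-58.3 -63.1  67.2]
end [ 0.632 -0.031  0.085] [-31.2   2.7  81.8]
stubL [ 0.625 -0.002  0.085] [-16.5 -22.6  81.9]
stubR [ 0.66  -0.04   0.085] [-16.4  28.   81.7]
```

Request:
send_rows(plan=[[[-0.003,0.004,0.06],[0,0,0],1],[[-0.003,0.004,0.11],[0,0,0],1],[[-0.003,0.004,0.145],[0,0,0],1],[[-0.003,0.004,0.163],[0,0,0],1],[[-0.003,0.004,0.165],[0,0,0],1]])

```text
time_s: 3.32
eef_pos: [0.6563, -0.0121, 0.0708]
tool_rot: [0.932, 0.362, 0.0, 0.0]
ft_force: [-0.2, 0.3, -0.4]
grip_width: 0.0857
gripper_force: 0.0
```

Request:
send_rows(plan=[[[0,0,0],[0,0,0],0.2],[[0,0,0],[0,0,0],0.1],[[0,0,0],[0,0,0],0],[[0,0,0],[0,0,0],-0.2],[[0,0,0],[0,0,0],-0.5]], squeeze=70)

```text
time_s: 3.95
eef_pos: [0.6565, -0.0126, 0.072]
tool_rot: [0.932, 0.361, 0.001, 0.001]
ft_force: [-1.8, -0.0, 5.7]
grip_width: 0.0478
gripper_force: 71.4
```

Request:
send_rows(plan=[[[0,0,0],[0,0,0],-1],[[0,0,0],[0,0,0],-1],[[0,0,0],[0,0,0],-1],[[0,0,0],[0,0,0],-1],[[0,0,0],[0,0,0],-1]], squeeze=80)

```text
time_s: 4.58
eef_pos: [0.6565, -0.0126, 0.072]
tool_rot: [0.932, 0.361, 0.001, 0.001]
ft_force: [-1.6, -1.0, 5.7]
grip_width: 0.0479
gripper_force: 80.8
```

```bash
python3 - <<'E'
from h import *
s=monitor.get_state();print(s)
E
```

```text
{'time_s': 4.575, 'joints': array([-8.34780982e-02,  5.58700119e-01,  1.51720449e+00, -1.36471164e-04,
        1.06346458e+00,  7.48038671e-01]), 'qvel': array([-8.27240195e-04, -8.59217809e-05, -7.25602935e-04, -9.58372867e-04,
       -2.43325308e-03, -3.54051578e-03]), 'tau': array([ 1.28562287e-01, -5.31249118e+01, -2.00529402e+01, -7.48139515e-03,
       -6.61066007e-01,  5.63649373e-04]), 'eef_pos': array([ 0.65649187, -0.01262731,  0.07204029]), 'tool_rot': array([9.32445015e-01, 3.61310191e-01, 9.73418271e-04, 5.40339420e-04]), 'ft_force': array([-1.58737606, -1.04458561,  5.69505094]), 'ft_torque': array([0.06941588, 0.31977083, 0.03814606]), 'gripper_force': 80.84183965693228, 'grip_width': 0.047887979836416475}
```

Request:
send_rows(plan=[[[0,0,0],[0,0,0],0.6],[[0,0,0],[0,0,0],0.6],[[0,0,0.004],[0,0,0],0.6],[[0,0,0.01],[0,0,0],0.6],[[0,0,0.01],[0,0,0],0.6]])

```text
time_s: 5.2
eef_pos: [0.6553, -0.0124, 0.0634]
tool_rot: [0.932, 0.361, -0.001, -0.0]
ft_force: [0.4, -0.1, -0.2]
grip_width: 0.0683
gripper_force: 0.0
```

Request:
send_rows(plan=[[[0,0,0],[0,0,0],0.3],[[0,0,0],[0,0,0],0.1],[[0,0,0],[0,0,0],-0.2],[[0,0,0],[0,0,0],-1],[[0,0,0],[0,0,0],-1]])

```text
time_s: 5.82
eef_pos: [0.6559, -0.0125, 0.0647]
tool_rot: [0.932, 0.361, 0.0, 0.0]
ft_force: [-2.1, -0.1, 5.5]
grip_width: 0.0482
gripper_force: 81.7
```

Request:
send_rows(plan=[[[0,0,-0.01],[0,0,0],-1],[[0,0,-0.03],[0,0,0],-1],[[0,0,-0.06],[0,0,0],-1],[[0,0,-0.11],[0,0,0],-1],[[0,0,-0.17],[0,0,0],-1]])

```text
time_s: 6.45
eef_pos: [0.6554, -0.0124, 0.1674]
tool_rot: [0.932, 0.361, -0.0, -0.0]
ft_force: [0.6, 0.1, -3.5]
grip_width: 0.048
gripper_force: 82.7
```

Request:
send_rows(plan=[[[0,0,-0.06],[0,0,0],-1],[[0,0,-0.12],[0,0,0],-1],[[0,0,-0.18],[0,0,0],-1],[[0,0,-0.2],[0,0,0],-1],[[0,0,-0.2],[0,0,0],-1]])

```text
time_s: 7.08
eef_pos: [0.656, -0.0124, 0.2871]
tool_rot: [0.932, 0.361, 0.001, 0.0]
ft_force: [1.1, -0.0, -3.6]
grip_width: 0.0484
gripper_force: 82.7
```

```bash
python3 - <<'E'
from h import *
s=monitor.get_state();print(s['eef_pos'],s['joints'],s['ft_force'])
im,p=snap('scene','s1'); im2,p=snap('wrist','w3')
cv2.imwrite('pics/m1.png',np.vstack([cv2.resize(im[60:360,200:500],(300,300)),cv2.resize(im2,(480,300))[:,90:390]])[:,:,::-1])
# crate target: which cast yaw
E
```

```text
[ 0.65604025 -0.01242624  0.28712106] [-8.32739509e-02  3.87444314e-01  1.23962864e+00 -4.11185538e-05
  1.51252793e+00  7.48105999e-01] [ 1.05730152 -0.0129664  -3.60707186]
```

View pics/m1.png

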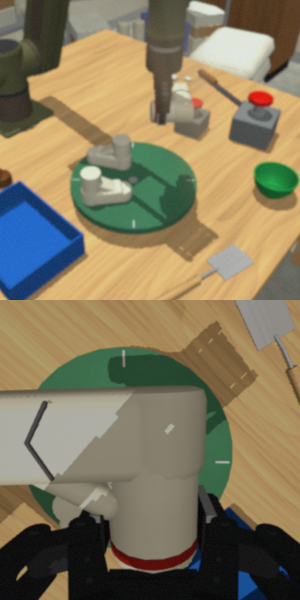

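```bash
python3 - <<'E'
from h import *
print(rel((.534,-.361,.287),np.radians(-2)))
E
```

```text
(array([-0.5404,  0.2936, -0.0036]), array([-0.0009,  0.0003, -0.2535]))
```

Request:
send_rows(plan=[[[-0.05,0.03,0],[0,0,-0.025],-1],[[-0.13,0.07,0],[0,0,-0.065],-1],[[-0.21,0.115,0],[0,0,-0.105],-1],[[-0.29,0.16,0],[0,0,-0.145],-1],[[-0.37,0.2,0],[0,0,-0.185],-1]])

```text
time_s: 7.8
eef_pos: [0.5713, -0.2519, 0.2838]
tool_rot: [0.789, 0.615, -0.001, -0.002]
ft_force: [0.2, -0.7, -3.6]
grip_width: 0.0482
gripper_force: 82.7
```

```bash
python3 - <<'E'
from h import *
print(rel((.534,-.361,.287),np.radians(-2)))
E
```

```text
(array([-0.1915, -0.016 , -0.0055]), array([-0.001 , -0.0004, -0.0672]))
```

Request:
send_rows(plan=[[[-0.06,-0.005,0],[0,0,-0.025],-1],[[-0.12,-0.01,0],[0,0,-0.045],-1],[[-0.17,-0.014,0],[0,0,-0.062],-1],[[-0.19,-0.016,0],[0,0,-0.067],-1],[[-0.19,-0.016,0],[0,0,-0.067],-1]])

```text
time_s: 8.43
eef_pos: [0.5346, -0.3587, 0.2847]
tool_rot: [0.722, 0.692, 0.0, -0.001]
ft_force: [0.9, 0.0, -3.6]
grip_width: 0.0485
gripper_force: 82.8
```

```bash
python3 - <<'E'
from h import *
print(rel((.534,-.361,.012),np.radians(-2)))
im,p=snap('side','d1'); im2,p2=snap('wrist','w4')
cv2.imwrite('pics/m2.png',np.vstack([cv2.resize(im[150:350,230:470],(480,400)),cv2.resize(im2,(320,200))[:,:].repeat(1,1) if 0 else cv2.copyMakeBorder(cv2.resize(im2,(320,200)),0,0,0,160,0)])[:,:,::-1])
h=cv2.cvtColor(im2,cv2.COLOR_RGB2HSV)
E
```

```text
(array([-4.700e-03, -1.000e-04,  4.544e-01]), array([-0.0005, -0.0006, -0.0021]))
```

View pics/m2.png

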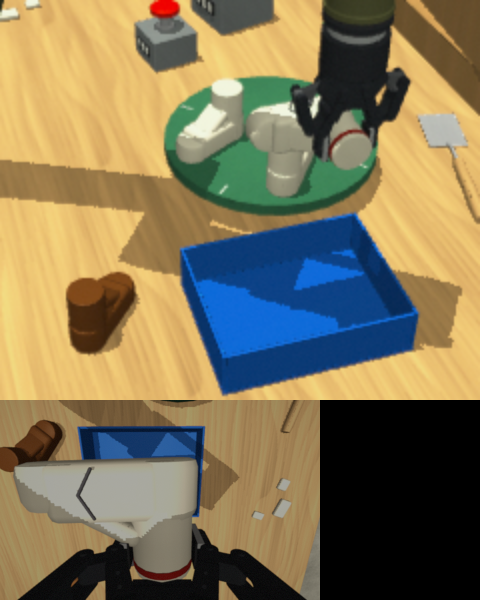

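Request:
send_rows(plan=[[[-0.004,0,0.07],[0,0,0],-1],[[-0.004,0,0.15],[0,0,0],-1],[[-0.004,0,0.23],[0,0,0],-1],[[-0.004,0,0.31],[0,0,0],-1],[[-0.004,0,0.36],[0,0,0],-1]])

```text
time_s: 9.15
eef_pos: [0.5346, -0.3586, 0.0676]
tool_rot: [0.721, 0.693, 0.0, -0.002]
ft_force: [-0.1, -0.4, -4.4]
grip_width: 0.0481
gripper_force: 83.0
```

Request:
send_rows(plan=[[[0,0,0.03],[0,0,0],-1],[[0,0,0.055],[0,0,0],-1],[[0,0,0.075],[0,0,0],-1],[[0,0,0.085],[0,0,0],-1],[[0,0,0.085],[0,0,0],-1]])

```text
time_s: 9.78
eef_pos: [0.5351, -0.3612, 0.0192]
tool_rot: [0.721, 0.693, 0.0, 0.0]
ft_force: [-0.5, -0.1, -4.1]
grip_width: 0.0481
gripper_force: 83.0
```

```bash
python3 - <<'E'
from h import *
s=monitor.get_state();print(s['eef_pos'],s['ft_force'],s['ft_torque'])
E
```

```text
[ 0.53507092 -0.36122878  0.01917273] [-0.49732007 -0.11575048 -4.09199509] [-0.12363637 -0.08905405 -0.02191289]
```

Request:
send_rows(plan=[[[0,0,0.004],[0,0,0],-1],[[0,0,0.008],[0,0,0],-1],[[0,0,0.011],[0,0,0],-1],[[0,0,0.0135],[0,0,0],-1],[[0,0,0.0135],[0,0,0],-1]])

```text
time_s: 10.4
eef_pos: [0.5349, -0.3611, 0.0109]
tool_rot: [0.721, 0.693, -0.0, -0.0]
ft_force: [0.5, -0.5, -3.1]
grip_width: 0.0483
gripper_force: 83.0
```

Request:
send_rows(plan=[[[0,0,0.001],[0,0,0],-1],[[0,0,0.002],[0,0,0],-1],[[0,0,0.002],[0,0,0],-1],[[0,0,0.002],[0,0,0],-1],[[0,0,0.002],[0,0,0],-1]])

```text
time_s: 11.02
eef_pos: [0.5351, -0.3613, 0.01]
tool_rot: [0.721, 0.693, -0.0, 0.0]
ft_force: [-0.6, 0.2, -1.6]
grip_width: 0.0478
gripper_force: 83.1
```

Request:
send_rows(plan=[[[0,0,0],[0,0,0],0.3],[[0,0,0],[0,0,0],0.5],[[0,0,0],[0,0,0],0.7],[[0,0,0],[0,0,0],0.8],[[0,0,0],[0,0,0],0.8]])

```text
time_s: 11.65
eef_pos: [0.5351, -0.3612, 0.0099]
tool_rot: [0.721, 0.693, 0.0, 0.0]
ft_force: [-0.1, -0.3, 1.1]
grip_width: 0.077
gripper_force: 0.0
```

Request:
send_rows(plan=[[[0,0,-0.02],[0,0,0],0.8],[[0,0,-0.08],[0,0,0],0.8],[[0,0,-0.16],[0,0,0],0.8],[[0,0,-0.25],[0,0,0],0.8],[[0,0,-0.34],[0,0,0],0.8]])

```text
time_s: 12.28
eef_pos: [0.5348, -0.361, 0.2164]
tool_rot: [0.721, 0.693, 0.0, 0.0]
ft_force: [0.7, -0.7, -0.2]
grip_width: 0.0769
gripper_force: 0.0
```

```bash
python3 - <<'E'
from h import *
s=monitor.get_state();print(s['eef_pos'],s['joints'],rel((.59,.05,.3),np.radians(10)),rel((.523,.338,.25),np.radians(33)))
snap('wrist','w5'); 
E
```

```text
[ 0.53481956 -0.36096867  0.21639745] [-6.59148303e-01  4.14410835e-01  1.37350397e+00 -1.08029080e-05
  1.35301486e+00 -6.19430427e-01] (array([ 0.688 ,  0.0648, -0.1396]), array([ 0.0002,  0.0001, -0.0682])) (array([ 1.1632, -0.0659, -0.0565]), array([ 1.00e-04,  2.00e-04, -1.96e-01]))
```

View pics/w5.png

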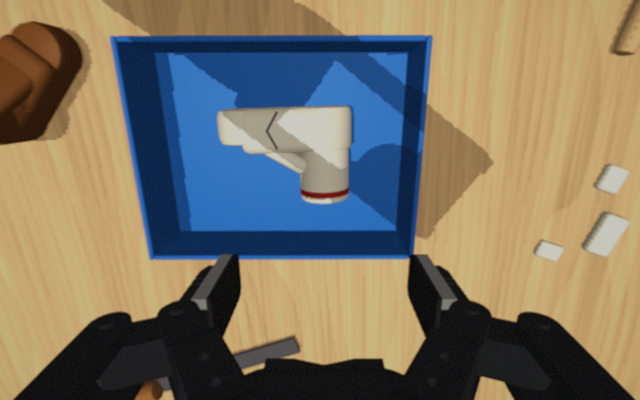

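The wrist view shows the cast lying on the crate floor, cast centre at about (290,150), well clear of all walls. Now the plunger, with the fingers shut.

Request:
send_rows(plan=[[[0.05,0,-0.06],[0,0,-0.01],-1],[[0.13,-0.01,-0.1],[0,0,-0.03],-1],[[0.22,-0.015,-0.1],[0,0,-0.05],-1],[[0.31,-0.02,-0.1],[0,0,-0.07],-1],[[0.4,-0.025,-0.1],[0,0,-0.09],-1]])

```text
time_s: 12.95
eef_pos: [0.5293, -0.1191, 0.2747]
tool_rot: [0.616, 0.788, 0.0, 0.001]
ft_force: [0.4, 0.5, 0.3]
grip_width: 0.0001
gripper_force: 0.0
```

```bash
python3 - <<'E'
from h import *
s=monitor.get_state();print(s['eef_pos'],rel((.523,.338,.28),np.radians(33)))
E
```

```text
[ 0.52925944 -0.1190977   0.27469535] (array([ 0.7417,  0.1744, -0.0091]), array([ 0.0004,  0.0003, -0.1054]))
```

Request:
send_rows(plan=[[[0.09,0.02,0],[0,0,-0.015],-1],[[0.18,0.042,0],[0,0,-0.03],-1],[[0.27,0.064,0],[0,0,-0.045],-1],[[0.36,0.085,0],[0,0,-0.06],-1],[[0.44,0.105,0],[0,0,-0.07],-1]])

```text
time_s: 13.58
eef_pos: [0.5268, 0.1526, 0.2746]
tool_rot: [0.525, 0.851, 0.0, 0.0]
ft_force: [0.8, -0.4, -0.5]
grip_width: -0.0
gripper_force: 0.0
```

```bash
python3 - <<'E'
from h import *
s=monitor.get_state();print(s['eef_pos'],rel((.523,.338,.28),np.radians(33)))
im,p=snap('wrist','w6'); h=cv2.cvtColor(im,cv2.COLOR_RGB2HSV)
m=(((h[...,0]<6)|(h[...,0]>174))&(h[...,1]>110)&(h[...,2]>80)).astype('uint8')
n,l,st,c=cv2.connectedComponentsWithStats(m)
for i in range(1,n):
    if st[i,4]>100: print(st[i],c[i],onz(p,c[i],.112),onz(p,(st[i,0],c[i][1]),.112),onz(p,(st[i,0]+st[i,2],c[i][1]),.112))
E
```

```text
[0.52677746 0.15264209 0.27464042] (array([ 0.279 ,  0.1328, -0.0088]), array([ 0.0004,  0.0001, -0.0354]))
```

Request:
send_rows(plan=[[[0.08,0.04,0],[0,0,-0.01],-1],[[0.15,0.07,0],[0,0,-0.02],-1],[[0.2,0.1,0],[0,0,-0.03],-1],[[0.22,0.12,0],[0,0,-0.035],-1],[[0.22,0.12,0],[0,0,-0.035],-1]])

```text
time_s: 14.25
eef_pos: [0.5331, 0.3011, 0.2739]
tool_rot: [0.478, 0.878, -0.0, 0.0]
ft_force: [0.3, -0.7, -0.1]
grip_width: -0.0001
gripper_force: 0.0
```

```bash
python3 - <<'E'
from h import *
s=monitor.get_state();print(s['eef_pos'],rel((.523,.338,.28),np.radians(33)))
im,p=snap('wrist','w6b'); h=cv2.cvtColor(im,cv2.COLOR_RGB2HSV)
m=(((h[...,0]<6)|(h[...,0]>174))&(h[...,1]>110)&(h[...,2]>80)).astype('uint8')
n,l,st,c=cv2.connectedComponentsWithStats(m)
for i in range(1,n):
    if st[i,4]>100: print(st[i],c[i],onz(p,c[i],.112),onz(p,(st[i,0],c[i][1]),.112),onz(p,(st[i,0]+st[i,2],c[i][1]),.112))
E
```

```text
[0.53308949 0.30112002 0.27385363] (array([ 0.0607,  0.0192, -0.0103]), array([ 0.    ,  0.0002, -0.0007]))
[ 537   87  101   95 7380] [586.91260163 133.41395664] [0.71304178 0.47109309 0.112     ] [0.67447532 0.44615426 0.112     ] [0.75250707 0.49661313 0.112     ]
[ 312   96   59   61 2805] [341.11229947 125.91907308] [0.51927745 0.35383878 0.112     ] [0.49690901 0.33937486 0.112     ] [0.54223866 0.36868601 0.112     ]
```

```bash
python3 - <<'E'
from h import *
print(rel((.521,.351,.125),np.radians(33)))
E
```

```text
(array([0.0821, 0.0295, 0.2479]), array([-0.0002,  0.0003, -0.0011]))
```

Request:
send_rows(plan=[[[0.05,0.02,0.01],[0,0,0],-1],[[0.082,0.03,0.07],[0,0,0],-1],[[0.082,0.03,0.15],[0,0,0],-1],[[0.082,0.03,0.22],[0,0,0],-1],[[0.082,0.03,0.248],[0,0,0],-1]])

```text
time_s: 14.92
eef_pos: [0.5197, 0.3493, 0.1226]
tool_rot: [0.479, 0.878, -0.002, -0.001]
ft_force: [-0.3, -0.6, 0.4]
grip_width: -0.0004
gripper_force: 0.0
```

Request:
send_rows(plan=[[[0,0,0.01],[0,0,0],-1],[[0,0,0.02],[0,0,0],-1],[[0,0,0.03],[0,0,0],-1],[[0,0,0.04],[0,0,0],-1],[[0,0,0.04],[0,0,0],-1]])

```text
time_s: 15.55
eef_pos: [0.5225, 0.3524, 0.1019]
tool_rot: [0.478, 0.878, 0.001, 0.001]
ft_force: [1.8, -0.7, 6.1]
grip_width: 0.0001
gripper_force: 2.5
```

Request:
send_rows(plan=[[[0,0,0.008],[0,0,0],-1],[[0,0,0.015],[0,0,0],-1],[[0,0,0.02],[0,0,0],-1],[[0,0,0.025],[0,0,0],-1],[[0,0,0.025],[0,0,0],-1]])

```text
time_s: 16.18
eef_pos: [0.5225, 0.3525, 0.0875]
tool_rot: [0.478, 0.878, 0.001, 0.001]
ft_force: [1.6, -1.7, 7.8]
grip_width: 0.0001
gripper_force: 4.3
```

Request:
send_rows(plan=[[[0,0,0.0015],[0,0,0],-1],[[0,0,0.003],[0,0,0],-1],[[0,0,0.003],[0,0,0],-1],[[0,0,0.003],[0,0,0],-1],[[0,0,0.003],[0,0,0],-1]])

```text
time_s: 16.8
eef_pos: [0.5226, 0.3525, 0.087]
tool_rot: [0.478, 0.878, 0.002, 0.001]
ft_force: [-0.8, -2.0, 14.5]
grip_width: -0.0003
gripper_force: 7.0
```

Request:
send_rows(plan=[[[0,0,0.002],[0,0,0],-1],[[0,0,0.002],[0,0,0],-1],[[0,0,0.002],[0,0,0],-1],[[0,0,0.002],[0,0,0],-1],[[0,0,0.002],[0,0,0],-1]])

```text
time_s: 17.42
eef_pos: [0.5226, 0.3525, 0.0869]
tool_rot: [0.478, 0.878, 0.002, 0.002]
ft_force: [-1.9, -3.3, 19.7]
grip_width: 0.0002
gripper_force: 10.1
```

Request:
send_rows(plan=[[[0,0,-0.02],[0,0,0],-1],[[0,0,-0.05],[0,0,0],-1],[[0,0,-0.1],[0,0,0],-1],[[0,0,-0.18],[0,0,0],-1],[[0,0,-0.26],[0,0,0],-1]])

```text
time_s: 18.05
eef_pos: [0.5201, 0.3519, 0.2395]
tool_rot: [0.478, 0.878, -0.001, -0.001]
ft_force: [0.5, -0.4, 0.1]
grip_width: -0.0003
gripper_force: 0.0
```

Request:
send_rows(plan=[[[0,0,-0.03],[0,0,0],-1],[[0,0,-0.04],[0,0,0],-1],[[0,0,-0.04],[0,0,0],-1],[[0,0,-0.04],[0,0,0],-1],[[0,0,-0.04],[0,0,0],-1]])

```text
time_s: 18.68
eef_pos: [0.5206, 0.3517, 0.2616]
tool_rot: [0.479, 0.878, -0.001, -0.001]
ft_force: [-0.0, -0.3, -0.3]
grip_width: 0.0003
gripper_force: 0.0
```

```bash
python3 - <<'E'
from h import *
im,p=snap('side','f1'); im=im[100:360,220:460]
cv2.imwrite('pics/f1c.png',cv2.resize(im,(554,600))[:,:,::-1])
E
```

```text
(no output)
```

View pics/f1c.png

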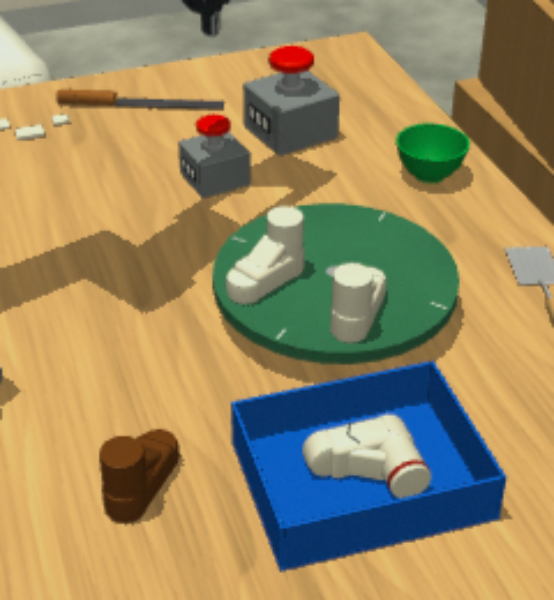

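The cracked cast lies in the crate at (370,455), both sound casts stand on the disc at (270,255) and (355,300), and the plunger is back up at (213,125).

```bash
python3 -c "
from rig import job;print(job.close_job())"
```

```text
the job is handed in; nothing more can be done
None
```

The job is handed in: the cracked cast is in the blue crate, both sound casts still stand on the turntable, and the small box's plunger was pushed fully down and has sprung back up, in about 19 s.

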